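# Rock test of a tube block on the stone slab

## Robot

A 6-joint arm with a two-finger parallel gripper is mounted at the origin on the work surface. World frame = base frame: x ahead of the robot, y to its left, z up, the work surface at z = 0. Lengths are in m, angles in rad, forces in N, time in s.
With the tool pointing down it reaches from about 0.35 to 0.775 m from the base axis. Payload 5.5 kg.
Tool frame: the origin (TCP) lies midway between the tips of the shut fingers; the grasp point (between the pads) lies 19 mm behind it; z points along the fingers, x is the direction in which the jaws open and shut, and the axes are right-handed (so a half turn about z gives the same grasp; the last joint's range is limited). The gripper opens to 85 mm and grips with 20 to 120 N. Pads are 22 mm wide; open, the fingers measure 114 mm over their backs; the gripper's body (76 mm by 85 mm) begins 54 mm behind the grasp point. The pads swing forward as they close: fully open they stand 13 mm farther back than shut.
Start: joints at [-1.442, 0.313, 0.046, 1.304, 0, 1.431], TCP at [0.153, -0.554, 0.194] pointing down, gripper open.
Joint ranges: [-2.76, 2.76], [-0.86, 1.69], [-1.03, 1.26], [-2.2, 2.34], [-1.47, 1.5], [-3.14, 3.14]. Speed limits (rad/s): [2.57, 2.57, 3.14, 3.14, 3.14, 3.14].

## Interface

Orientations are given as a unit quaternion [w, x, y, z].
In Python, from workcell import env gives the robot as it stands. The module is installed in compiled form; this text tells all that it offers.
- The arm moves only by the tool apply_moves, never from a script. Its argument "moves" is a list of rows, each a list of 3 entries, a list of its own where there are three numbers: the shift along the tool's x, y, z in cm, then the turn about the tool's z in degrees, then the opening, from 0 (shut) to 1 (fully open). In form: [[[x, y, z], yaw, gripper], ...]. A call has exactly 10 rows; each row is the pose to reach, as a shift and turn from the pose commanded when the call began, along the tool's axes at that moment; what a row does not reach only later rows make up. A row lasts 1/8 s, in which the tool goes at most 62.5 mm and 10.7 degrees, less where a joint would pass 70% of its speed; a pose out of reach is approached as far as the arm can. A call with a gripper value outside its range is refused whole. The fingers move at their own pace and stop on an object; "squeeze" is the grip in N (left out, the last holds). Time passes only in rows, so rows that repeat a pose let the fingers close, or fill a call up. It gives the time, the measured TCP pose, the force and the opening at its end, in the units of the state.
- env.get_state(): the state, without advancing time (a new reading comes with each control period).
- env.read_camera(name): name is "scene" or "top" or "wrist"; returns a dict with "pixels" (384x512x3 uint8, red, green, blue), "fov_y" (degrees; the focal length in pixels is half the picture's height over the tangent of half this angle, whatever the lens; pixels are square), "cx", "cy" (the principal point, pixels), "world_from_camera" (4x4, takes a point from camera to world coordinates); the wrist camera has in their place "hand_eye" (4x4, takes a point from camera to tool coordinates, whose origin is the TCP and whose axes are the tool frame's). Camera axes: x right, y down, z forward; pixel columns grow to the right and rows downward; lengths in m; the calibration is good to about 2 mm. A picture is of the moment at which its call begins: read the wrist's pose just before it. There is no depth.
- env.hand_in(): hands the job in, once; it reports no verdict.
The state is a dict: "clock": time; "joint_pos": joint angles; "qvel": joint speeds; "tau": joint torques, N m; "tcp_pos": TCP position; "orientation": TCP orientation; "wrist_force": force on the tool from outside, world axes, zero at the start; "ft_torque": the same for the moment, N m; "finger_gap": finger opening in m.
Only numpy, scipy, OpenCV 4.12 (cv2) and the standard library are available. Lean on these libraries where they do the work, as an engineer would, in place of code of your own. Each camera call takes 0.05 s, during which the arm holds its last target.

## Task

Test the low aluminium tube block that stands on the stone slab (the one with a cut-off corner) for rocking: gently press its cut-off corner, which stands up, down until the block tips and that corner's foot meets the slab, then press the diagonally opposite corner until the block tips back. Let go and leave the block standing on the slab where it was; do not touch the other aluminium block.

Things in the scene. Friction and masses are not known exactly. Their poses are not given: they have to be found in the camera images.
- rocking_block: Aluminium tube block to test, 126 x 86 mm, 32 mm high with feet, 0.6 kg, 20 small wells (11 mm), one upright edge cut off by 12 mm (corner +x, -y); any yaw. Origin: underside centre at long feet's ends; x along long side, z up. Feet at x +-50, y +-32 mm; those at the cut-off and opposite corners are 4 mm short: it rocks 4 degrees either way on the other two and stays as tipped.
- cut_corner (a point): Press point on the top at the cut-off corner, over its foot (block x +48, y -30, z +32 mm). Always the raised corner at the start: 65 mm above the table when up, 58 mm when down. Under 1 N tips it; then the foot stops hard on the fixed dark stone slab (240 x 260 mm, top 30 mm above the table). The wells are only marks: the whole top is solid.
- opposite_corner (a point): Press point on the top at the diagonally opposite corner (block x -48, y +30, z +32 mm), same heights: down at the start, up once the cut-off corner has been pressed down.
- other_block: Bystander, not to be touched: sound aluminium block, 126 x 86 mm, 44 mm high, 6 large wells (28 mm), no cut-off corner, on a thin blue mat (4 mm) with an orange tube rack beside it. Origin: centre of its underside, x along the long side.
Mind the look-alikes: they are no part of the job. What is shaped like the rocking_block but purple is not meant.

How it is judged:
By the outcome, as a careful person would: the job done as asked, in the order asked, and still so for the second after the job is handed in, with the robot touching nothing.
It also fails if it takes over 35 s, if anything falls off the work surface, if the arm or the gripper's body presses on something with over 40 N, if the wrist force passes 120 N, or if a joint passes its speed limit or range.

## Working session

There is one attempt and no reset: what is moved stays moved. The work goes in short steps, Python scripts to look and compute and a tool call to move; the robot and the scene stay as the last step left them, time stands still between calls to the robot, and variables do not carry over. Pictures are saved under pics/ and viewed, and the job is handed in when it is done.

Besides the shell and the picture viewer there is one more tool, called as name([rows], argument=value, ...), one row to a line, values as JSON. apply_moves: Moves the arm, as the interface text tells. Its arguments: {"type":"object","properties":{"moves":{"type":"array","items":{"type":"array"}},"squeeze":{"type":"number"}},"required":["moves"]}

```bash
mkdir -p pics
python3 - <<'E'
from workcell import env
import cv2,numpy as np
s=env.get_state();print({k:np.round(v,4).tolist() for k,v in s.items()})
for n in["scene","top","wrist"]:
    c=env.read_camera(n);cv2.imwrite(f"pics/{n}0.png",c["pixels"][:,:,::-1])
    print(n,c["fov_y"],c["cx"],c["cy"],np.round(c.get("world_from_camera",c.get("hand_eye")),4).tolist(), [k for k in c])
E
```

```text
{'clock': 0.0, 'joint_pos': [-1.4416, 0.314, 0.045, 1.3036, 0.0, 1.4312], 'qvel': [0.0003, 0.0008, -0.0012, -0.0007, -0.0002, 0.0], 'tau': [-0.0003, -48.0633, 29.8529, 0.0196, -0.0001, -0.0], 'tcp_pos': [0.1526, -0.5538, 0.1935], 'orientation': [-0.0007, 0.7955, -0.606, -0.0006], 'wrist_force': [-0.0261, -0.5621, -0.7719], 'ft_torque': [0.0062, 0.0498, 0.0261], 'finger_gap': 0.0856}
scene 52.00526319420887 259.52861498249086 192.87759780734265 [[0.7322, 0.4368, -0.5225, 0.9283], [0.681, -0.4811, 0.5521, -0.6029], [-0.0102, -0.7601, -0.6497, 0.6762], [0.0, 0.0, 0.0, 1.0]] ['pixels', 'fov_y', 'cx', 'cy', 'world_from_camera']
top 53.62171528851918 254.0142673253488 195.995396535347 [[0.0003, -0.9986, 0.0522, 0.4168], [-0.9999, -0.001, -0.0124, -0.0819], [0.0124, -0.0522, -0.9986, 1.0214], [0.0, 0.0, 0.0, 1.0]] ['pixels', 'fov_y', 'cx', 'cy', 'world_from_camera']
wrist 60.92545330600865 258.5762618326043 190.18579012985296 [[1.0, 0.0005, -0.0004, 0.0002], [-0.0004, 0.9502, 0.3117, -0.0804], [0.0006, -0.3117, 0.9502, -0.1788], [0.0, 0.0, 0.0, 1.0]] ['pixels', 'fov_y', 'cx', 'cy', 'hand_eye']
```

View pics/scene0.png

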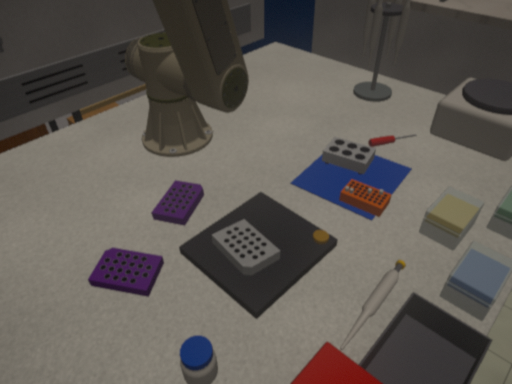

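View pics/top0.png

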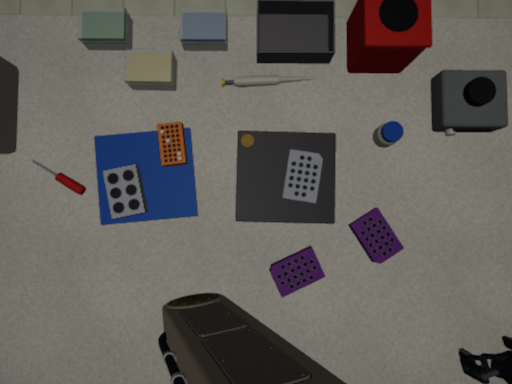

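View pics/wrist0.png

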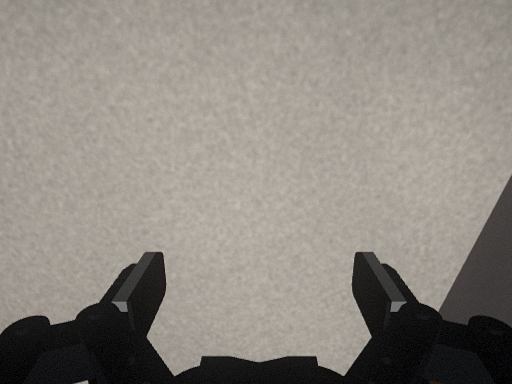

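Top view: the block with 20 small wells on the slab is at (303,176), with its cut-off corner near (319,155). It could be confused with the 6-well block at (125,190) or the purple blocks at (298,271) and (377,235). I choose the one on the slab and check it in a close crop.

Run:
```python
import cv2
a=cv2.imread("pics/top0.png")[140:215,265:345]
b=cv2.imread("pics/scene0.png")[205:285,200:290]
cv2.imwrite("pics/crop0.png",cv2.hconcat([cv2.resize(a,(400,375),interpolation=2),cv2.resize(b,(400,375),interpolation=2)]))
```

```text
(no output)
```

View pics/crop0.png

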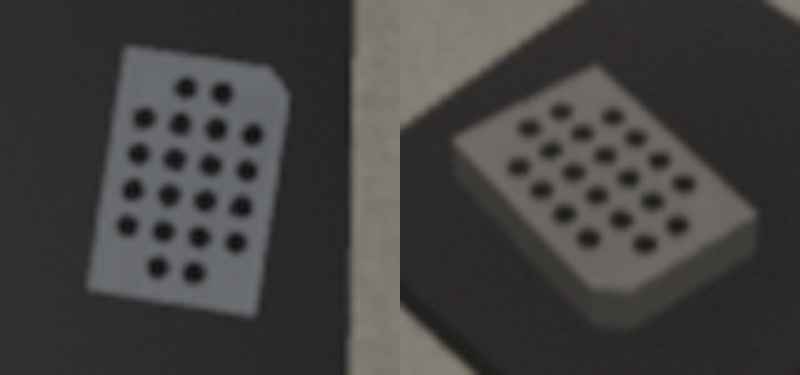

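The crop confirms it: 20 wells, grey, cut-off corner at the top right. Next I get the pose from the well centroids and the outline.

```bash
cat > h.py <<'E'
from workcell import env
import cv2,numpy as np
def ray(c,u,v,z):
    f=192/np.tan(np.radians(c["fov_y"]/2));M=c["world_from_camera"]
    d=M[:3,:3]@np.array([(u-c["cx"])/f,(v-c["cy"])/f,1]);o=M[:3,3]
    return o+d*(z-o[2])/d[2]
def pose(c,box,show=None):
    x0,y0,x1,y1=box
    g=cv2.cvtColor(c["pixels"],cv2.COLOR_RGB2GRAY)[y0:y1,x0:x1]
    k=8;g=cv2.resize(g,None,fx=k,fy=k,interpolation=cv2.INTER_CUBIC)
    t,m=cv2.threshold(g,0,255,cv2.THRESH_OTSU)
    cs,h=cv2.findContours(m,cv2.RETR_CCOMP,cv2.CHAIN_APPROX_NONE)
    A=[cv2.contourArea(q) for q in cs]
    i=max([j for j in range(len(cs)) if h[0][j][3]<0 and h[0][j][2]>=0],key=lambda j:A[j])
    px=lambda p:((p[0]+.5)/k-.5+x0,(p[1]+.5)/k-.5+y0)
    W=[]
    for j in range(len(cs)):
        if h[0][j][3]==i and A[j]>100:
            mm=cv2.moments(cs[j]);W.append(ray(c,*px((mm['m10']/mm['m00'],mm['m01']/mm['m00'])),.0614)[:2])
    W=np.array(W);out=np.array([ray(c,*px(p),.0614)[:2] for p in cs[i][:,0]])
    return W,out
E
python3 - <<'E'
from h import *
for n,b in (("top",(275,140,332,212)),("scene",(205,210,288,280))):
    c=env.read_camera(n)
    W,o=pose(c,b);r=cv2.minAreaRect((o*1000).astype(np.float32))
    r2=cv2.minAreaRect((W*1000).astype(np.float32))
    print(n,len(W),W.mean(0).round(4),"outline",np.round(r[0],1),np.round(r[1],1),r[2],"wells",np.round(r2[0],1),np.round(r2[1],1),r2[2])
    # least-squares: rows axes from pca
    d=W-W.mean(0);w,v=np.linalg.eigh(d.T@d);print(np.degrees(np.arctan2(v[1],v[0])))
E
```

```text
top 20 [ 0.5189 -0.2171] outline [ 519.  -217.2] [ 88.3 128.4] 80.83753204345703 wells [ 519.  -217.2] [55.9 93.1] 80.88280487060547
[-99.69362262 170.30637738]
scene 20 [ 0.519  -0.2174] outline [ 519.5 -218.1] [ 85.3 129.8] 82.26741790771484 wells [ 519.2 -217.5] [53.8 90.8] 82.0618896484375
[-94.45634704 175.54365296]
```

apply_moves([
  [[-1,-3,0],0,0],
  [[-3,-8,0],0,0],
  [[-5,-13.5,0],0,0],
  [[-7.2,-19,0],0,0],
  [[-9.4,-25,0],0,0],
  [[-11.6,-31,0],0,0],
  [[-14,-37,1],0,0],
  [[-16,-42,3],0,0],
  [[-17.5,-46,5],0,0],
  [[-18,-47.4,6.5],0,0],
], squeeze=20)

```text
clock: 1.5
tcp_pos: [0.5633, -0.2528, 0.128]
orientation: [-0.0, 0.796, -0.605, -0.0]
wrist_force: [-0.5, -1.6, 0.4]
finger_gap: 0.0001
```

apply_moves([
  [[0,0,0],0,0],
  [[0,0,0.5],0,0],
  [[0,0,1.5],0,0],
  [[0,0,2.5],0,0],
  [[0,0,3],0,0],
  [[0,0,3],0,0],
  [[0,0,3],0,0],
  [[0,0,3],0,0],
  [[0,0,3],0,0],
  [[0,0,3],0,0],
])

```text
clock: 2.75
tcp_pos: [0.562, -0.255, 0.0995]
orientation: [0.0, 0.796, -0.606, 0.0]
wrist_force: [0.9, -0.2, 0.1]
finger_gap: -0.0001
```

```bash
cat > look.py <<'E'
import sys
from h import *
s=env.get_state();print({k:np.round(s[k],4).tolist() for k in("clock","tcp_pos","orientation","wrist_force","finger_gap")})
a=env.read_camera("scene")["pixels"][170:290,170:330,::-1]
b=env.read_camera("top")["pixels"][120:240,225:345,::-1]
cv2.imwrite(f"pics/{sys.argv[1]}.png",cv2.hconcat([cv2.resize(a,(456,342),interpolation=2),cv2.resize(b,(342,342),interpolation=2)]))
E
python3 look.py l1
```

```text
{'clock': 2.75, 'tcp_pos': [0.562, -0.255, 0.0995], 'orientation': [0.0, 0.7955, -0.606, 0.0002], 'wrist_force': [0.9023, -0.1867, 0.1172], 'finger_gap': -0.0001}
```

View pics/l1.png

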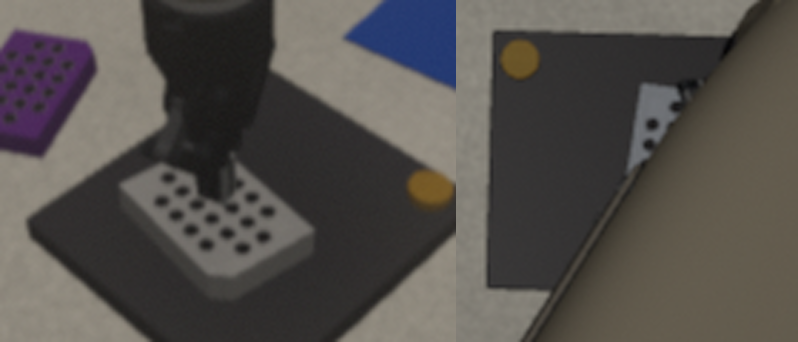

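Run:
```python
from h import *
c=env.read_camera("scene");f=192/np.tan(np.radians(c["fov_y"]/2));M=np.linalg.inv(c["world_from_camera"])
im=cv2.resize(c["pixels"][170:290,170:330,::-1],(800,600),interpolation=2)
for p,col in (((.562,-.255,.0995),(0,0,255)),((.562,-.254,.065),(0,255,0)),((.476,-.18,.058),(255,0,0)),((.562,-.255,.0995+.019),(0,255,255))):
    q=M@np.r_[p,1];u=f*q[0]/q[2]+c["cx"];v=f*q[1]/q[2]+c["cy"];print(u,v)
    cv2.circle(im,(int((u-170)*5),int((v-170)*5)),4,col,-1)
cv2.imwrite("pics/p1.png",im)
```

```text
246.30676873863368 250.49840217516007
247.2161427600949 261.7757057544301
242.84413698570512 223.99056519279912
245.98556052352865 243.83034750923545
```

View pics/p1.png

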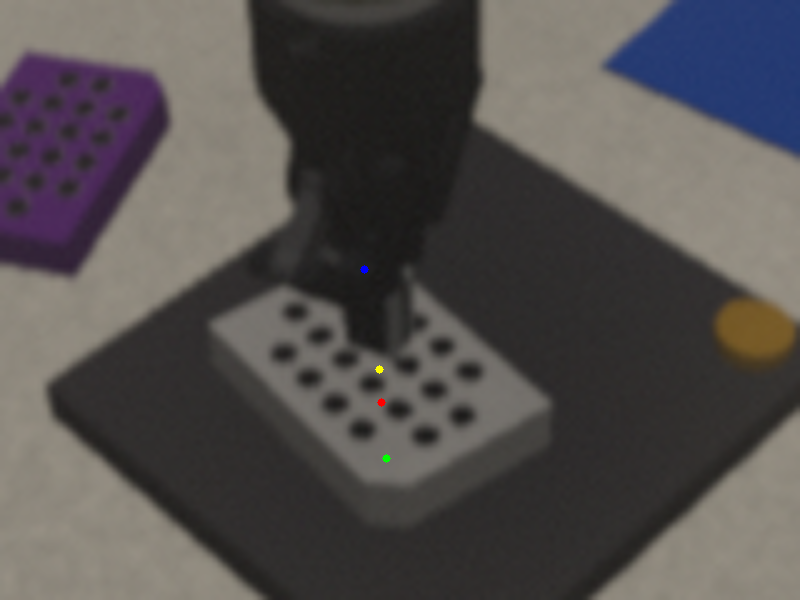

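Run:
```python
from h import *
c=env.read_camera("wrist");im=c["pixels"][:,:,::-1].copy()
f=192/np.tan(np.radians(c["fov_y"]/2));M=np.linalg.inv(c["hand_eye"])
for p in((0,0,0),(0,.011,0),(0,-.011,0),(0,0,.035)):
    q=M@np.r_[p,1];cv2.circle(im,(int(f*q[0]/q[2]+c["cx"]),int(f*q[1]/q[2]+c["cy"])),3,(0,0,255),-1)
cv2.imwrite("pics/w1.png",im)
c=env.read_camera("top")
cv2.imwrite("pics/t1.png",cv2.resize(c["pixels"][130:220,270:350,::-1],None,fx=6,fy=6,interpolation=2))
```

```text
(no output)
```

View pics/w1.png

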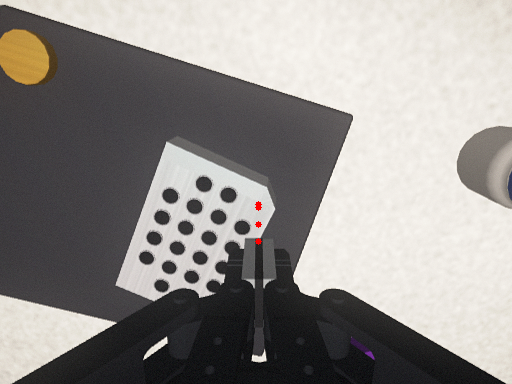

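View pics/t1.png

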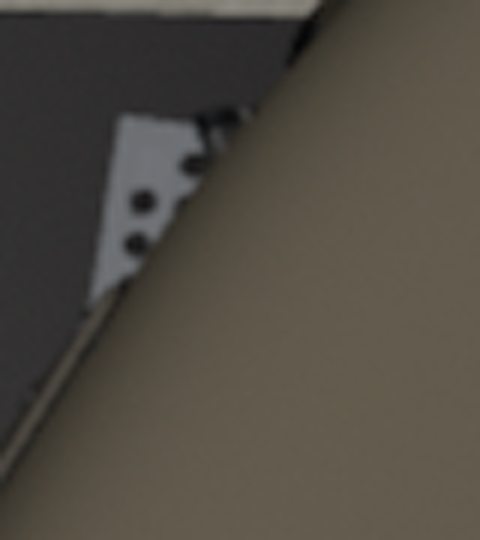

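The scene picture shows the fingertip at crop (380,345). The reported TCP projects to (381,402), so the visible tips look about 35 mm shorter than the TCP. The wrist view agrees, with the tips at row 240 and about row 207 expected. I'll descend in stages and use force and pictures to decide.

apply_moves([
  [[0,0,0.5],0,0],
  [[0,0,1],0,0],
  [[0,0,1.5],0,0],
  [[0,0,2],0,0],
  [[0,0,2.3],0,0],
  [[0,0,2.6],0,0],
  [[0,0,2.8],0,0],
  [[0,0,2.8],0,0],
  [[0,0,2.8],0,0],
  [[0,0,2.8],0,0],
])

```text
clock: 4.25
tcp_pos: [0.562, -0.255, 0.0716]
orientation: [-0.0, 0.795, -0.606, 0.0]
wrist_force: [0.1, -0.2, 0.3]
finger_gap: -0.0001
```

```bash
cat > look2.py <<'E'
import sys
from h import *
s=env.get_state();print({k:np.round(s[k],4).tolist() for k in("clock","tcp_pos","wrist_force","ft_torque")})
a=env.read_camera("scene")["pixels"][190:280,200:290,::-1]
b=env.read_camera("wrist")["pixels"][:,:,::-1]
cv2.imwrite(f"pics/{sys.argv[1]}.png",cv2.hconcat([cv2.resize(a,(384,384),interpolation=2),b[:,100:500]]))
E
python3 look2.py l2
```

```text
{'clock': 4.25, 'tcp_pos': [0.562, -0.255, 0.0716], 'wrist_force': [0.1407, -0.2107, 0.285], 'ft_torque': [-0.0204, -0.0219, 0.0167]}
```

View pics/l2.png

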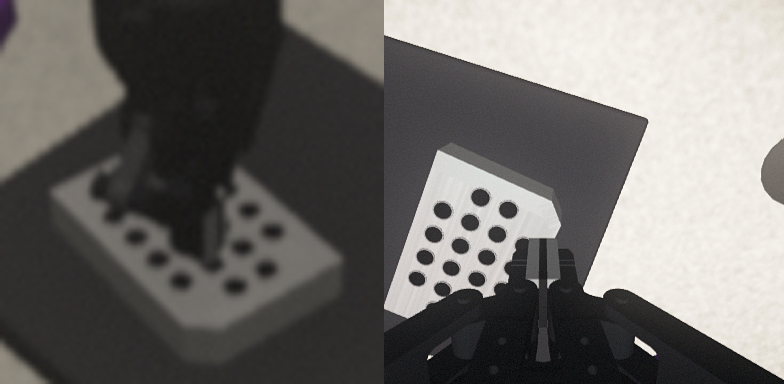

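apply_moves([
  [[0,0,0.1],0,0],
  [[0,0,0.2],0,0],
  [[0,0,0.3],0,0],
  [[0,0,0.4],0,0],
  [[0,0,0.5],0,0],
  [[0,0,0.6],0,0],
  [[0,0,0.7],0,0],
  [[0,0,0.8],0,0],
  [[0,0,0.9],0,0],
  [[0,0,1],0,0],
])

```text
clock: 5.6
tcp_pos: [0.5619, -0.255, 0.0613]
orientation: [0.0, 0.795, -0.606, 0.0]
wrist_force: [-0.2, 0.8, -0.8]
finger_gap: 0.0
```

```bash
python3 look2.py l3
```

```text
{'clock': 5.6, 'tcp_pos': [0.5619, -0.255, 0.0613], 'wrist_force': [-0.1631, 0.8201, -0.7611], 'ft_torque': [-0.0133, 0.0134, -0.0203]}
```

View pics/l3.png

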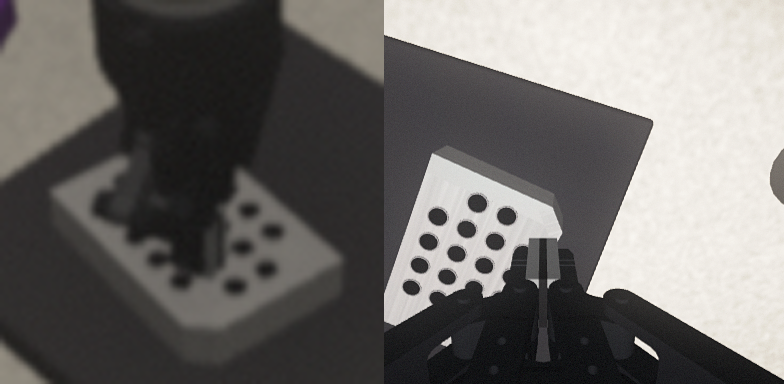

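Still no contact at TCP z=0.061, and the block hasn't moved, with its corner still at scene crop (185,328). The physical tips are well behind the reported TCP, so I keep going down.

apply_moves([
  [[0,0,0.1],0,0],
  [[0,0,0.25],0,0],
  [[0,0,0.4],0,0],
  [[0,0,0.55],0,0],
  [[0,0,0.7],0,0],
  [[0,0,0.85],0,0],
  [[0,0,1],0,0],
  [[0,0,1.1],0,0],
  [[0,0,1.2],0,0],
  [[0,0,1.2],0,0],
])

```text
clock: 6.95
tcp_pos: [0.5618, -0.255, 0.0493]
orientation: [0.0, 0.795, -0.606, -0.0]
wrist_force: [-0.1, 0.5, 0.4]
finger_gap: 0.0003
```

```bash
python3 look2.py l4
```

```text
{'clock': 6.95, 'tcp_pos': [0.5618, -0.255, 0.0493], 'wrist_force': [-0.0524, 0.5272, 0.3567], 'ft_torque': [-0.0177, 0.0506, 0.0637]}
```

View pics/l4.png

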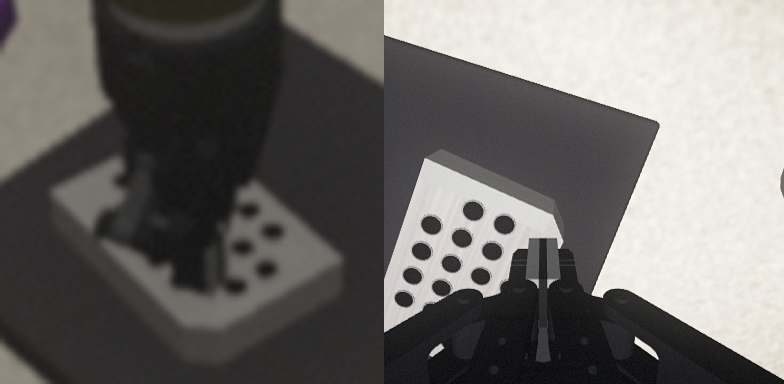

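apply_moves([
  [[0,0,0.1],0,0],
  [[0,0,0.2],0,0],
  [[0,0,0.3],0,0],
  [[0,0,0.4],0,0],
  [[0,0,0.5],0,0],
  [[0,0,0.6],0,0],
  [[0,0,0.7],0,0],
  [[0,0,0.8],0,0],
  [[0,0,0.9],0,0],
  [[0,0,0.9],0,0],
])

```text
clock: 8.3
tcp_pos: [0.5618, -0.2549, 0.0403]
orientation: [0.0, 0.795, -0.606, -0.0]
wrist_force: [-0.2, -0.9, -0.3]
finger_gap: -0.0004
```

```bash
python3 look2.py l5
```

```text
{'clock': 8.3, 'tcp_pos': [0.5618, -0.2549, 0.0403], 'wrist_force': [-0.1733, -0.9288, -0.3193], 'ft_torque': [-0.0368, 0.0026, -0.076]}
```

View pics/l5.png

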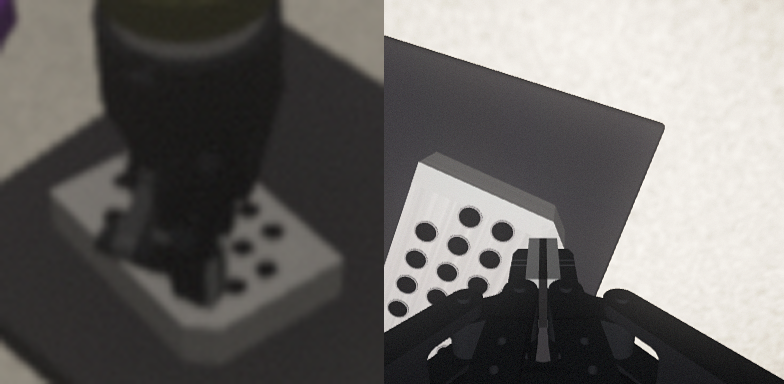

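apply_moves([
  [[0,0,0.1],0,0],
  [[0,0,0.2],0,0],
  [[0,0,0.3],0,0],
  [[0,0,0.4],0,0],
  [[0,0,0.4],0,0],
  [[0,0,0.5],0,0],
  [[0,0,0.6],0,0],
  [[0,0,0.6],0,0],
  [[0,0,0.6],0,0],
  [[0,0,0.6],0,0],
])

```text
clock: 9.65
tcp_pos: [0.5619, -0.255, 0.0344]
orientation: [0.0, 0.795, -0.606, 0.0]
wrist_force: [-0.3, -0.7, 0.7]
finger_gap: 0.0002
```

```bash
python3 look2.py l6
```

```text
{'clock': 9.65, 'tcp_pos': [0.5619, -0.255, 0.0344], 'wrist_force': [-0.3356, -0.6693, 0.7054], 'ft_torque': [-0.0057, 0.0384, 0.0618]}
```

View pics/l6.png

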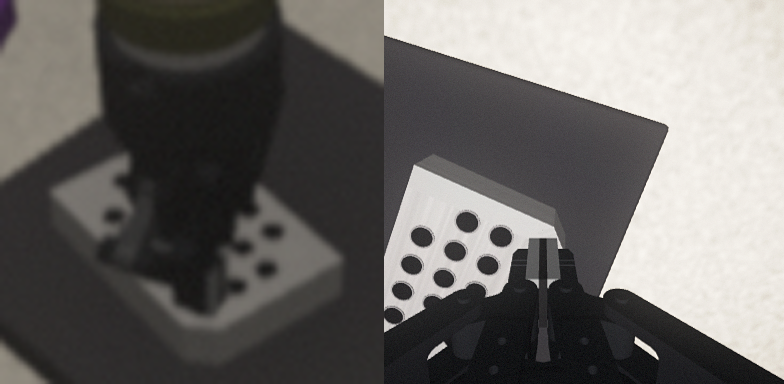

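apply_moves([
  [[0,0,0.1],0,0],
  [[0,0,0.2],0,0],
  [[0,0,0.2],0,0],
  [[0,0,0.3],0,0],
  [[0,0,0.3],0,0],
  [[0,0,0.4],0,0],
  [[0,0,0.5],0,0],
  [[0,0,0.5],0,0],
  [[0,0,0.5],0,0],
  [[0,0,0.5],0,0],
])

```text
clock: 11.0
tcp_pos: [0.5619, -0.255, 0.0294]
orientation: [0.0, 0.795, -0.606, 0.0]
wrist_force: [0.6, 0.2, -0.4]
finger_gap: 0.0
```

```bash
python3 look2.py l7
```

```text
{'clock': 11.0, 'tcp_pos': [0.5619, -0.255, 0.0294], 'wrist_force': [0.5511, 0.1875, -0.3707], 'ft_torque': [0.0166, -0.0302, 0.0142]}
```

View pics/l7.png

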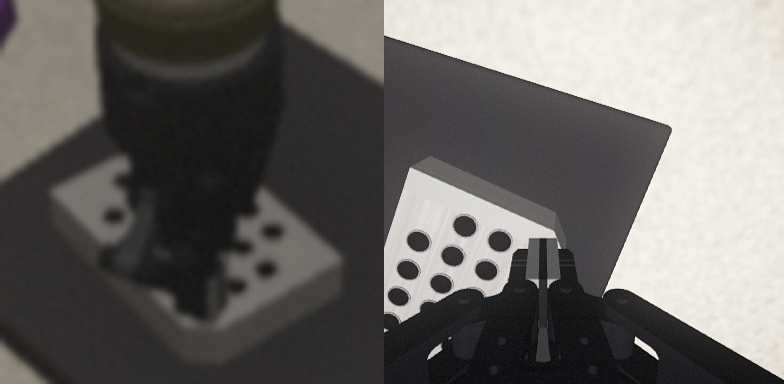

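The tip's near edge is now at scene row 265.7, where contact is expected (about 265.8). I continue in small steps.

apply_moves([
  [[0,0,0.1],0,0],
  [[0,0,0.1],0,0],
  [[0,0,0.2],0,0],
  [[0,0,0.2],0,0],
  [[0,0,0.3],0,0],
  [[0,0,0.3],0,0],
  [[0,0,0.4],0,0],
  [[0,0,0.4],0,0],
  [[0,0,0.5],0,0],
  [[0,0,0.5],0,0],
])

```text
clock: 12.35
tcp_pos: [0.5618, -0.2549, 0.0243]
orientation: [0.0, 0.795, -0.606, -0.0]
wrist_force: [0.0, 0.6, -0.7]
finger_gap: -0.0001
```

```bash
python3 look2.py l8
```

```text
{'clock': 12.35, 'tcp_pos': [0.5618, -0.2549, 0.0243], 'wrist_force': [0.0201, 0.5566, -0.6716], 'ft_torque': [0.028, 0.0135, -0.0258]}
```

View pics/l8.png

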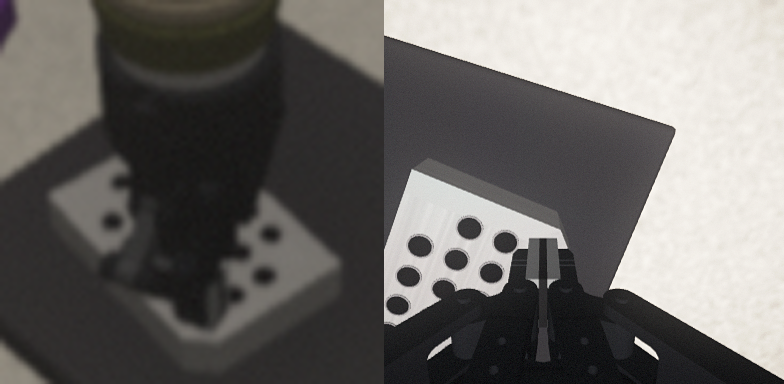

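The block has tipped: its cut corner dropped from scene crop row 328 to 338, about 7 mm. I press on lightly to confirm the foot has met the slab.

apply_moves([
  [[0,0,0.1],0,0],
  [[0,0,0.1],0,0],
  [[0,0,0.1],0,0],
  [[0,0,0.2],0,0],
  [[0,0,0.2],0,0],
  [[0,0,0.2],0,0],
  [[0,0,0.2],0,0],
  [[0,0,0.2],0,0],
  [[0,0,0.2],0,0],
  [[0,0,0.2],0,0],
])

```text
clock: 13.7
tcp_pos: [0.5619, -0.255, 0.0224]
orientation: [0.0, 0.795, -0.606, 0.0]
wrist_force: [-0.4, 0.1, 0.2]
finger_gap: 0.0
```

apply_moves([
  [[0,0,0.1],0,0],
  [[0,0,0.1],0,0],
  [[0,0,0.2],0,0],
  [[0,0,0.2],0,0],
  [[0,0,0.2],0,0],
  [[0,0,0.3],0,0],
  [[0,0,0.3],0,0],
  [[0,0,0.3],0,0],
  [[0,0,0.3],0,0],
  [[0,0,0.3],0,0],
])

```text
clock: 14.95
tcp_pos: [0.5623, -0.2554, 0.0211]
orientation: [0.0, 0.795, -0.606, 0.001]
wrist_force: [-3.2, 1.4, 10.1]
finger_gap: 0.0002
```

```bash
python3 look2.py l9
```

```text
{'clock': 14.95, 'tcp_pos': [0.5623, -0.2554, 0.0211], 'wrist_force': [-3.1654, 1.4325, 10.0818], 'ft_torque': [0.2277, 0.5619, 0.0579]}
```

View pics/l9.png

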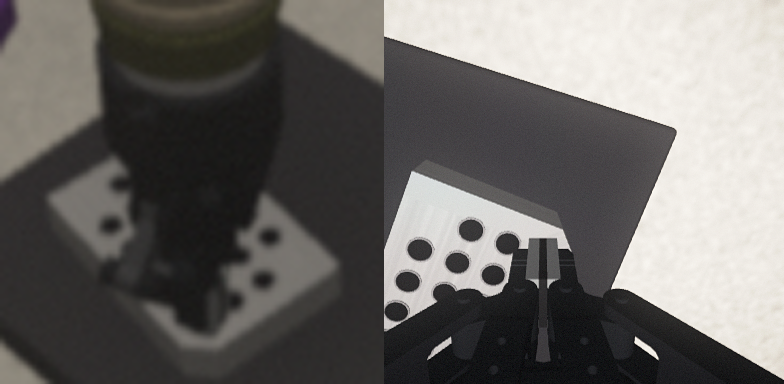

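The foot has met the slab: hard stop at TCP z=0.021 with 10 N. Now I lift off and cross to the opposite corner.

apply_moves([
  [[0,0,-0.5],0,0],
  [[0,0,-2],0,0],
  [[0,0,-3.5],0,0],
  [[-2,1.3,-3.5],0,0],
  [[-4.5,3,-3.5],0,0],
  [[-7,4.7,-3.5],0,0],
  [[-8.7,5.8,-3.5],0,0],
  [[-9.1,6.1,-3],0,0],
  [[-9.1,6.1,-2.4],0,0],
  [[-9.1,6.1,-2],0,0],
])

```text
clock: 16.3
tcp_pos: [0.4796, -0.1841, 0.039]
orientation: [0.0, 0.795, -0.606, 0.0]
wrist_force: [-0.5, -0.9, 0.0]
finger_gap: -0.0001
```

```bash
python3 look2.py l10
```

```text
{'clock': 16.3, 'tcp_pos': [0.4796, -0.1841, 0.039], 'wrist_force': [-0.5439, -0.9237, 0.0193], 'ft_torque': [0.0165, -0.0444, 0.054]}
```

View pics/l10.png

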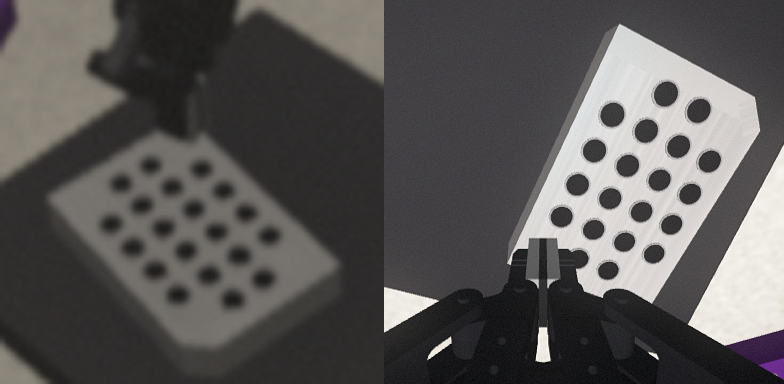

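The block stays tipped and the tool is over the raised opposite corner, with the tip at crop (185,138). I press it down slowly.

apply_moves([
  [[0,0,0.3],0,0],
  [[0,0,0.6],0,0],
  [[0,0,0.8],0,0],
  [[0,0,0.9],0,0],
  [[0,0,1],0,0],
  [[0,0,1.1],0,0],
  [[0,0,1.2],0,0],
  [[0,0,1.3],0,0],
  [[0,0,1.4],0,0],
  [[0,0,1.4],0,0],
])

```text
clock: 17.65
tcp_pos: [0.4788, -0.1834, 0.0253]
orientation: [0.0, 0.795, -0.606, -0.0]
wrist_force: [-0.0, 0.6, 0.2]
finger_gap: -0.0004
```

apply_moves([
  [[0,0,0.1],0,0],
  [[0,0,0.1],0,0],
  [[0,0,0.2],0,0],
  [[0,0,0.2],0,0],
  [[0,0,0.3],0,0],
  [[0,0,0.3],0,0],
  [[0,0,0.3],0,0],
  [[0,0,0.3],0,0],
  [[0,0,0.3],0,0],
  [[0,0,0.3],0,0],
])

```text
clock: 18.9
tcp_pos: [0.4789, -0.1835, 0.0224]
orientation: [0.0, 0.795, -0.606, 0.0]
wrist_force: [0.7, -0.3, 1.3]
finger_gap: 0.0001
```

```bash
python3 look2.py l11
```

```text
{'clock': 18.9, 'tcp_pos': [0.4789, -0.1835, 0.0224], 'wrist_force': [0.6967, -0.2589, 1.3411], 'ft_torque': [-0.0268, -0.0192, 0.0038]}
```

View pics/l11.png

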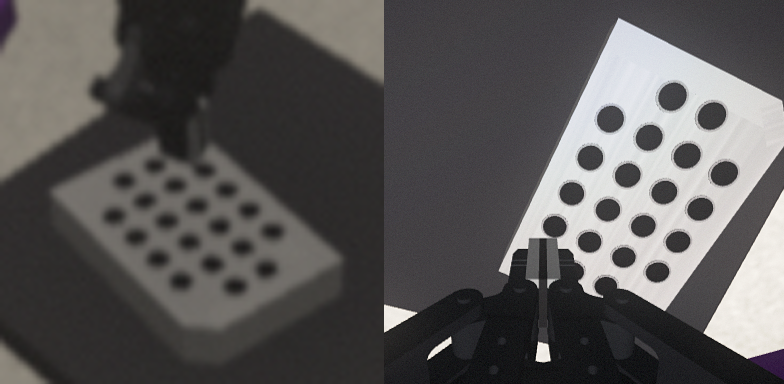

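The block has tipped back: the cut corner is at crop row 328 again. Another 2 mm should confirm the hard stop, then I lift off.

apply_moves([
  [[0,0,0.1],0,0],
  [[0,0,0.1],0,0],
  [[0,0,0.1],0,0],
  [[0,0,0.2],0,0],
  [[0,0,0.2],0,0],
  [[0,0,0.2],0,0],
  [[0,0,0.2],0,0],
  [[0,0,0.2],0,0],
  [[0,0,0.2],0,0],
  [[0,0,0.2],0,0],
])

```text
clock: 20.25
tcp_pos: [0.4791, -0.1835, 0.0213]
orientation: [-0.0, 0.796, -0.606, 0.0]
wrist_force: [-3.0, 1.8, 10.6]
finger_gap: -0.0
```

apply_moves([
  [[0,0,-0.3],0,0],
  [[0,0,-1],0,0],
  [[0,0,-3],0,0],
  [[0,0,-6],0,0],
  [[0,0,-9],0,0],
  [[0,0,-12],0,0],
  [[0,0,-14],0,0],
  [[3,3,-15],0,0],
  [[6,6,-15],0,0],
  [[8,8,-15],0,0],
])

```text
clock: 21.5
tcp_pos: [0.4223, -0.2833, 0.1708]
orientation: [0.0, 0.795, -0.606, 0.0]
wrist_force: [-0.3, 0.4, 0.6]
finger_gap: -0.0001
```

apply_moves([
  [[4,0,0],0,0],
  [[8,0,0],0,0],
  [[12,0,0],0,0],
  [[16,0,0],0,0],
  [[19,0,0],0,0],
  [[20,0,0],0,0],
  [[20,0,0],0,0],
  [[20,0,0],0,0],
  [[20,0,0],0,0],
  [[20,0,0],0,0],
])

```text
clock: 22.75
tcp_pos: [0.4762, -0.474, 0.1709]
orientation: [0.0, 0.796, -0.606, 0.0]
wrist_force: [0.3, 0.4, -0.1]
finger_gap: 0.0002
```

```bash
python3 look.py l12
python3 - <<'E'
from h import *
for n,b in (("top",(275,140,332,212)),("scene",(205,210,288,280))):
    W,o=pose(env.read_camera(n),b);r=cv2.minAreaRect((o*1000).astype(np.float32));print(n,len(W),W.mean(0).round(4),r)
E
```

```text
{'clock': 22.75, 'tcp_pos': [0.4762, -0.474, 0.1709], 'orientation': [0.0001, 0.7957, -0.6057, 0.0002], 'wrist_force': [0.3336, 0.4365, -0.0719], 'finger_gap': 0.0002}
top 20 [ 0.5189 -0.2171] ((519.1371459960938, -217.15281677246094), (88.22531127929688, 128.5181884765625), 80.78307342529297)
scene 20 [ 0.5191 -0.2174] ((519.456298828125, -218.08514404296875), (85.75653839111328, 129.26654052734375), 81.8532485961914)
```

View pics/l12.png

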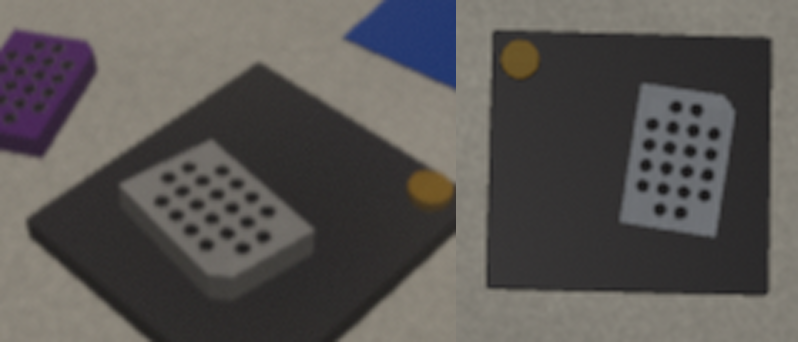

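The block is free on the slab in its starting pose, with its cut corner at scene crop (220,275) as before. The arm is clear, so I hand in.

```bash
python3 -c "
from workcell import env
print(env.hand_in())"
```

```text
the job is handed in; nothing more can be done
None
```

I rocked the block both ways as asked and handed the job in at about 23 s. I pressed the cut-off corner down until its foot met the slab (hard stop, about 10 N). I then did the same at the opposite corner, and the block tipped back (about 11 N).

**Last checks:** the block stands within about 0.2 mm and 0.4° of its starting pose, seen from both the top and scene cameras. The cut corner is up again, the arm is clear and the wrist force is near zero. I never went near the other aluminium block.

**Disagreement:** the real fingertips sat about 36 mm behind the reported TCP. Contact came at TCP z of about 28 mm, not 65 mm. I saw this in the pictures before contact and found the press heights by force and image instead.

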